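# Set up the solution warmer at the jewellery bench

### The job

Get the solution warmer ready: first take the used copper beaker out of it and stand it upright on the round green mat. Then set every tall amber bottle down gently in the warmer's back row (the row farther from the robot), one to a bay, and only when all the bottles are in and released fill the front row with all the short white jars, one to a bay, so that you never reach across loaded jars; everything stands upright and flat on the bay floors. Last of all, roll the heat wheel on the grey controller with a fingertip until its red mark stands at the top, in line with the two white ticks, and leave the other things on the bench where they are.

Things in the scene. Friction and masses are not known exactly. Their poses are not given: they have to be found in the camera images.
- warmer: Fixed grey block, 185 (x) by 218 (y) mm, six open bays. Origin: centre of its underside; x points to the back row (away from the robot), y left. Bay floors 25 mm above the origin; walls 5 mm thick, tops at 40 mm. Bays 85 (x) by 66 (y) mm inside, centred at x = +45 (back row) or -45 mm (front row), y = -71, 0, +71 mm.
- beaker: Used open copper beaker, 70 mm tall, 56 mm across the rim and somewhat narrower below, wall 3 mm, about 120 g. It starts upright in the middle bay of the back row. Origin: centre of its underside, z up.
- mat: Fixed round green mat on the bench, 120 mm across, 3 mm thick. Origin: centre of its underside. The beaker belongs on it.
- bottle0: Closed amber glass bottle with paper label and black cap, one of up to three alike (the absent ones read None). 130 mm tall; straight body 46 mm across up to 102 mm height, then a short shoulder, black cap 28 mm across from 113 to 130 mm. About 170 g. Origin: centre of its underside, z up through the cap.
- bottle1: Closed amber glass bottle with paper label and black cap, one of up to three alike (the absent ones read None). 130 mm tall; straight body 46 mm across up to 102 mm height, then a short shoulder, black cap 28 mm across from 113 to 130 mm. About 170 g. Origin: centre of its underside, z up through the cap.
- bottle2: Closed amber glass bottle with paper label and black cap, one of up to three alike (the absent ones read None). 130 mm tall; straight body 46 mm across up to 102 mm height, then a short shoulder, black cap 28 mm across from 113 to 130 mm. About 170 g. Origin: centre of its underside, z up through the cap.
- jar0: Squat closed white plastic jar with a blue band, one of up to three alike (the absent ones read None). 55 mm tall, 49-50 mm across all the way up. About 110 g. Origin: centre of its underside, z up.
- jar1: Squat closed white plastic jar with a blue band, one of up to three alike (the absent ones read None). 55 mm tall, 49-50 mm across all the way up. About 110 g. Origin: centre of its underside, z up.
- jar2: Squat closed white plastic jar with a blue band, one of up to three alike (the absent ones read None). 55 mm tall, 49-50 mm across all the way up. About 110 g. Origin: centre of its underside, z up.
- console: Fixed grey heat controller box, 130 mm (its x) by 90 mm (its y) by 70 mm tall. Origin: centre of its underside; x points roughly away from the robot. A slot 46 by 14 mm runs along its x in the middle of the top panel; a white tick on the panel at each side of the slot marks its middle.
- wheel_top (a point): Topmost point of the heat wheel, 10 mm above the controller's top panel, in the middle of the slot. Fixed to the controller, its axes parallel to the controller's.
- heat_wheel (a joint): Angle (rad) of the black ribbed wheel: radius 24, 10 mm thick, axle along the controller's y, showing 10 mm above the slot. 0 = red rim mark at the top; negative = mark towards the robot; rolling the top away from the robot (+x) raises it. Range -1.9 to 0.9, starts -1.7 to -0.9. Turns easily (0.5 N at the rim), stays where left; sprung, yields down up to 4 mm (0.5 N, then 1.2 N per mm).
- solder_block: Terracotta-coloured soldering block, 100 x 70 x 22 mm. Leave alone. Origin: centre of its underside.
- hammer: Small hammer lying on the bench. Leave alone. Origin: centre of its underside.
- brush: Brush lying on the bench. Leave alone. Origin: centre of its underside.
- screwdriver: Red-handled screwdriver lying in front of the warmer. Leave alone. Origin: centre of its underside.
- tin: Closed brass tin, 64 mm across, 50 mm tall. Leave alone. Origin: centre of its underside.
- dish: White ceramic dish, 90 mm across, 30 mm tall. Leave alone. Origin: centre of its underside.
- steel_block: Steel bench block, 65 x 65 x 20 mm. Leave alone. Origin: centre of its underside.
Things that resemble listed ones, but are neither listed nor needed, are in the scene too. Of the things shaped like the beaker, the copper one is meant. Leave any purple or turquoise look-alike of the jar1 alone.

How it is judged (in metres and radians):
On the way, in this order (a step that is already met when the one before it is completed fails the run):
1. the used beaker stands on the green mat, released (horizontal distance between beaker and mat below 0.035 m and height (world z) of beaker below 0.009 m and angle between beaker's own z axis and vertical below 0.12 rad and contact force between the fingers and beaker below 0.2 N), for 0.2 s.
2. all bottles stand in the back row, released, before any jar is in the warmer (x of bottle0 in the frame of warmer between 0.012 and 0.078 m and y of bottle0 in the frame of warmer between -0.1 and 0.1 m and z of bottle0 in the frame of warmer between 0.019 and 0.031 m and angle between each of bottle0, bottle1, bottle2's own z axis and vertical below 0.12 rad and x of bottle1 in the frame of warmer between 0.012 and 0.078 m and y of bottle1 in the frame of warmer between -0.1 and 0.1 m and z of bottle1 in the frame of warmer between 0.019 and 0.031 m and x of bottle2 in the frame of warmer between 0.012 and 0.078 m and y of bottle2 in the frame of warmer between -0.1 and 0.1 m and z of bottle2 in the frame of warmer between 0.019 and 0.031 m and contact force between the fingers and bottle0 below 0.2 N and contact force between the fingers and bottle1 below 0.2 N and contact force between the fingers and bottle2 below 0.2 N and horizontal distance between each of jar0, jar1, jar2 and warmer above 0.13 m), for 0.2 s.
3. all jars stand in the front row, released (x of jar0 in the frame of warmer between -0.078 and -0.012 m and y of jar0 in the frame of warmer between -0.1 and 0.1 m and z of jar0 in the frame of warmer between 0.019 and 0.031 m and angle between each of jar0, jar1, jar2's own z axis and vertical below 0.12 rad and x of jar1 in the frame of warmer between -0.078 and -0.012 m and y of jar1 in the frame of warmer between -0.1 and 0.1 m and z of jar1 in the frame of warmer between 0.019 and 0.031 m and x of jar2 in the frame of warmer between -0.078 and -0.012 m and y of jar2 in the frame of warmer between -0.1 and 0.1 m and z of jar2 in the frame of warmer between 0.019 and 0.031 m and contact force between the fingers and jar0 below 0.2 N and contact force between the fingers and jar1 below 0.2 N and contact force between the fingers and jar2 below 0.2 N), for 0.2 s.
4. the wheel's red mark is at the top (value of joint heat_wheel between -0.22 and 0.22 rad), for 0.2 s.
At the end, for the whole second after the job is handed in: The beaker stands on the mat (centre within 35 mm of its centre), every bottle upright on a bay floor in the back row and every jar in the front row (tilt under 0.12 rad), wheel within 0.22 rad of the mark at the top, everything released and at rest (all of step 4 and horizontal distance between beaker and mat below 0.035 m and height (world z) of beaker below 0.009 m and angle between each of beaker, bottle0, bottle1, bottle2, jar0, jar1, jar2's own z axis and vertical below 0.12 rad and x of bottle0 in the frame of warmer between 0.012 and 0.078 m and y of bottle0 in the frame of warmer between -0.1 and 0.1 m and z of bottle0 in the frame of warmer between 0.019 and 0.031 m and x of bottle1 in the frame of warmer between 0.012 and 0.078 m and y of bottle1 in the frame of warmer between -0.1 and 0.1 m and z of bottle1 in the frame of warmer between 0.019 and 0.031 m and x of bottle2 in the frame of warmer between 0.012 and 0.078 m and y of bottle2 in the frame of warmer between -0.1 and 0.1 m and z of bottle2 in the frame of warmer between 0.019 and 0.031 m and x of jar0 in the frame of warmer between -0.078 and -0.012 m and y of jar0 in the frame of warmer between -0.1 and 0.1 m and z of jar0 in the frame of warmer between 0.019 and 0.031 m and x of jar1 in the frame of warmer between -0.078 and -0.012 m and y of jar1 in the frame of warmer between -0.1 and 0.1 m and z of jar1 in the frame of warmer between 0.019 and 0.031 m and x of jar2 in the frame of warmer between -0.078 and -0.012 m and y of jar2 in the frame of warmer between -0.1 and 0.1 m and z of jar2 in the frame of warmer between 0.019 and 0.031 m and linear speed of each of bottle0, bottle1, bottle2, jar0, jar1, jar2, beaker below 0.02 m/s); the robot touches nothing.
It fails at once if a bystander on the bench is disturbed (moved over 40 mm) (distance of any of solder_block, hammer, brush, screwdriver, tin, dish, steel_block from where it was at the start of the episode above 0.04 m).
It fails at once if a bottle is slammed into the warmer (over 60 N) (contact force between any of bottle0, bottle1, bottle2 and warmer above 60 N).
Of bottle0, bottle1, bottle2 only 2 to 3 are there at a start; the rules pass over those that are not, and their reading is None.
Of jar0, jar1, jar2 only 2 to 3 are there at a start; the rules pass over those that are not, and their reading is None.
At some moment in a run one of jar0, jar1, jar2 may be knocked a few centimetres aside while the robot is not near it.
It also fails if it takes over 210 s, if anything falls off the work surface, if the arm or the gripper's body presses on something with over 40 N, if the wrist force passes 120 N, or if a joint passes its speed limit or range.

### The arm

A 6-joint arm with a two-finger parallel gripper is mounted at the origin on the work surface. World frame = base frame: x ahead of the robot, y to its left, z up, the work surface at z = 0. Lengths are in m, angles in degrees, forces in N, time in s.
With the tool pointing down it reaches from about 0.375 to 0.9 m from the base axis. Payload 3.1 kg.
Tool frame: the origin (TCP) lies on the centre line of the jaws, within the pads' length; the fingertips stand 22 mm ahead of it and the grasp point (between the pads) lies 3 mm ahead of it; z points along the fingers, y is the line along which they close (so a half turn about z gives the same grasp; the last joint's range is limited). The gripper opens to 87 mm and grips with 3 to 60 N. Pads are 19 mm wide; open, the fingers measure 117 mm over their backs; the gripper's body (75 mm by 190 mm) begins 51 mm behind the grasp point.
Start: joints at [61.106, 30.224, 82.088, -0, 67.689, -10.227], TCP at [0.2, 0.592, 0.245] pointing down, gripper open.
Joint ranges: [-176.69, 176.69], [-43.24, 126.21], [12.49, 139.97], [-82, 262], [0, 151.66], [-163.58, 163.58]. Speed limits (degrees/s): [159.86, 159.86, 180, 180, 180, 180].

### API

Orientations are given as a 3x3 rotation matrix whose columns are the frame's x, y, z axes.
In Python, from rig import * gives the robot as it stands.
- The arm moves only by the shell command python3 -m jog 'ROWS'. ROWS is text: rows parted by semicolons, each of 7 numbers parted by spaces: the shift along the tool's x, y, z in mm, then the turn, a rotation vector about the tool's x, y, z in rad, then the finger opening in mm, from 0 to 87. In form: tx ty tz ax ay az fingers; .... A call has 1 to 12 rows; each row shifts and turns the commanded pose from where the row before left it, along the tool's axes as they then stand; what a row does not reach is not made up. A row lasts 1/8 s, in which the tool goes at most 62.5 mm and 10.7 degrees, less where a joint would pass 70% of its speed; a pose out of reach is approached as far as the arm can. A call with a gripper value outside its range is refused whole. The fingers move at their own pace and stop on an object; the grip force is fixed at half the most. Time passes only in rows, so rows that do not move let the fingers close. It gives the time, the measured TCP pose, the force, the opening and the grip force at its end, in the units of the state.
- read_state(): the state, without advancing time (a new reading comes with each control period).
- capture(name): name is "scene" or "top" or "wrist"; returns a dict with "color" (480x640x3 uint8, red, green, blue), "camera_matrix" (3x3 intrinsics, pixels), "distortion" ([k1, k2, p1, p2, k3] as OpenCV has them; the pictures are not rectified), "R" (3x3) and "t" (3): a world point X has camera coordinates R X + t. Camera axes: x right, y down, z forward; pixel columns grow to the right and rows downward; lengths in m; the calibration is good to about 2 mm. A picture is of the moment at which its call begins. There is no depth.
- hand_in(): hands the job in; it is judged then, once.
Trained networks look in the newest picture that a camera, given by its name, has taken for a name from the list of things; names that differ only in an ending like _2 or _b are one class to them, and where a whole thing is asked for, a point or a joint stands for the part that bears it (a point fixed in the world has none). Each returns a list of dicts, best first, with "conf" (0 to 1); they miss things now and then, are a little off and sometimes report something else, mostly with a low value. They report only what shows in the picture. A call takes as long as a camera call. They do not tell look-alikes from the thing itself.
- find_in(camera, target): "at" ([x, y, z] in m, in world coordinates, good to about 4 mm: the middle of the surface that is visible of it).
- trace(camera, target): "pixels" (480x640 bool, what is visible of it).
- place_of(camera, target): "at" ([x, y, z] in m, in world coordinates, good to about 4 mm: a listed point, or the origin of a listed thing).
The state is a dict: "time_s": time; "joint_positions": joint angles; "qvel": joint speeds; "tau": joint torques, N m; "position": TCP position; "tcp_rot": TCP orientation; "force": force on the tool from outside, world axes, zero at the start; "moment": the same for the moment, N m; "opening": opening from 0.0 (shut) to 1.0 (fully open); "grasp_force": force on a finger pad.
Only numpy, scipy, OpenCV 4.12 (cv2) and the standard library are available. Lean on these libraries where they do the work, as an engineer would, in place of code of your own. Each camera call takes 0.05 s, during which the arm holds its last target. There are 200 camera calls.

## Working session

There is one attempt and no reset: what is moved stays moved. The work goes in short steps, Python scripts to look and compute and a shell command to move; the robot and the scene stay as the last step left them, time stands still between calls to the robot, and variables do not carry over. Pictures are saved under pics/ and viewed, at most 14 in all, crops included, and the job is handed in when it is done.

```bash
mkdir -p pics; ls; python3 - <<'E'
from rig import *
import cv2
s=read_state(); print(s)
for n in ("scene","top"):
    c=capture(n); cv2.imwrite(f"pics/{n}0.png",c["color"][:,:,::-1]); print(n,c["camera_matrix"],c["R"],c["t"],c["distortion"])
    for k in ["warmer","beaker","mat","bottle0","jar0","console","wheel_top","screwdriver","tin","dish","steel_block","solder_block","hammer","brush"]:
        print(k,[(np.round(d["at"],3).tolist(),round(d["conf"],2)) for d in place_of(n,k)] if 'np' in globals() else [(d["at"],d["conf"]) for d in place_of(n,k)])
E
```

```text
pics
{'time_s': 0.0, 'joint_positions': array([ 6.11071368e+01,  3.02800890e+01,  8.21574792e+01, -1.11519828e-03,
        6.76895205e+01, -1.02279482e+01]), 'qvel': array([ 0.04307873,  0.04066408,  0.01746045,  0.04472454, -0.00482541,
        0.03668719]), 'tau': array([ 4.80069248e-04, -4.40052903e+01, -1.76587987e+01,  6.33714627e-02,
        5.82170917e-02, -1.47554606e-04]), 'position': array([0.19966093, 0.59151232, 0.24355348]), 'tcp_rot': array([[-9.47408600e-01,  3.20024733e-01, -1.05596881e-03],
       [ 3.20026254e-01,  9.47406666e-01, -1.95071532e-03],
       [ 3.76154742e-04, -2.18606222e-03, -9.99997540e-01]]), 'force': array([-0.85156142, -0.27494234,  0.07670976]), 'moment': array([ 0.02753536, -0.03027751,  0.0081502 ]), 'grasp_force': 0.0, 'opening': 1.0006510886567663}
scene [[559.03274513   0.         321.81746716]
 [  0.         559.03274513 239.55545407]
 [  0.           0.           1.        ]] [[-0.37410075  0.92731588 -0.01157126]
 [ 0.65716487  0.25627045 -0.70884398]
 [-0.65435691 -0.27278329 -0.70527038]] [ 0.15544729 -0.3470372   1.73216565] [0.0596679
[... 1656 characters left out ...]
 0.3289, 0.0012], 0.88), ([0.643, 0.3371, -0.0018], 0.61)]
jar0 [([0.5525, 0.2315, 0.0011], 0.9), ([0.4533, 0.2195, 0.0014], 0.77), ([0.3525, 0.2363, -0.0037], 0.77), ([0.5334, 0.3188, 0.0034], 0.67)]
console [([0.5935, -0.2549, 0.0001], 0.57)]
wheel_top [([0.5946, -0.2589, 0.0843], 0.64), ([0.4179, 0.0163, 0.0009], 0.22)]
screwdriver [([0.4191, 0.0176, 0.0022], 0.88)]
tin [([0.4164, -0.1905, 0.0006], 0.58), ([0.4976, 0.4755, -0.001], 0.24)]
dish [([0.4993, 0.4708, -0.0004], 0.67)]
steel_block [([0.7237, -0.3672, -0.0006], 0.78)]
solder_block [([0.642, 0.4618, 0.001], 0.85), ([0.5916, -0.2587, 0.0035], 0.33)]
hammer [([0.7893, -0.1345, 0.0061], 0.66)]
brush [([0.7673, 0.1334, 0.0023], 0.83)]
```

View pics/top0.png

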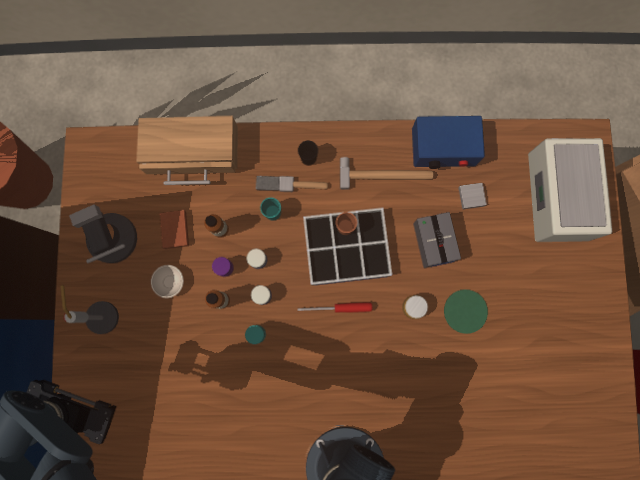

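View pics/scene0.png

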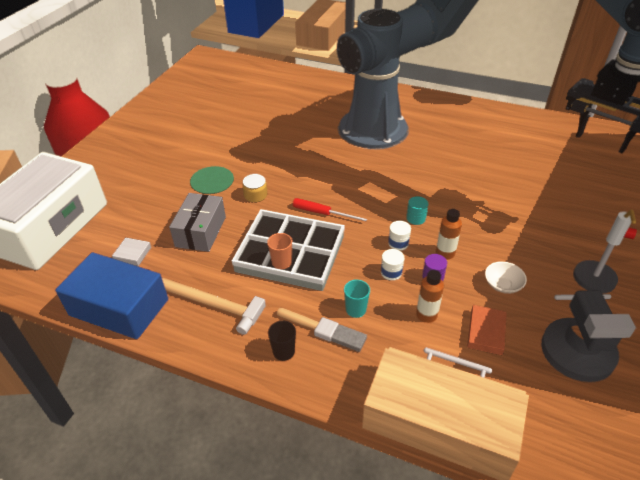

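Top view: the copper beaker is in the warmer's back middle bay (347,222). Its look-alikes are turquoise (270,208) and black (308,152). The white jars are at (256,258) and (260,294). Their look-alikes are purple (222,266), turquoise (254,334) and the tin (416,306). The two bottles are at (214,223) and (216,298). Next is a close crop to check the choice and measure.

```bash
cat > h.py <<'E'
from rig import *
import numpy as np, cv2
from scipy.optimize import least_squares
from scipy.spatial.transform import Rotation as Ro
def und(c,px): return cv2.undistortPoints(np.array(px,float).reshape(-1,1,2),c["camera_matrix"],np.array(c["distortion"],float)).reshape(-1,2)
def onz(c,px,z):
    "pixels -> world points on plane z"
    u=und(c,px); d=np.c_[u,np.ones(len(u))]@c["R"]; o=-c["R"].T@c["t"]
    return o+d*((z-o[2])/d[:,2])[:,None]
def tri(cs,pxs):
    "one point seen in several cameras"
    A=[];b=[]
    for c,p in zip(cs,pxs):
        d=c["R"].T@np.r_[und(c,[p])[0],1]; d/=np.linalg.norm(d); o=-c["R"].T@c["t"]
        P=np.eye(3)-np.outer(d,d); A.append(P); b.append(P@o)
    x=np.linalg.lstsq(np.vstack(A),np.hstack(b),rcond=None)[0]
    return x
def proj(c,X):
    return cv2.projectPoints(np.array(X,float).reshape(-1,3),cv2.Rodrigues(c["R"])[0],c["t"],c["camera_matrix"],np.array(c["distortion"],float))[0].reshape(-1,2)
def go(x,y,z,yaw=None):
    "print tool-frame shift (mm) and turn (about tool z, rad) to world pose pointing down; yaw=angle of tool y (closing line) in deg, mod 180"
    s=read_state(); R=s["tcp_rot"]; d=R.T@(np.array([x,y,z])-s["position"])*1000
    o=""
    if yaw is not None:
        cur=np.degrees(np.arctan2(R[1,1],R[0,1])); dy=(yaw-cur+90)%180-90
        q=np.radians(yaw); 
        Y=np.array([np.cos(cur/57.29578+dy/57.29578),np.sin(cur/57.29578+dy/57.29578),0]); Z=np.array([0,0,-1.]); T=np.c_[np.cross(Y,Z),Y,Z]
        o=np.round(Ro.from_matrix(R.T@T).as_rotvec(),3); o=f"turn {o} ({dy:.1f} deg) j6={s['joint_positions'][5]:.0f}"
    print("t",round(s["time_s"],1),"pos",np.round(s["position"],4),"shift",np.round(d,1),o)
def bay(w,bx,by):
    x,y,a=w; return x+np.cos(a)*bx-np.sin(a)*by, y+np.sin(a)*bx+np.cos(a)*by
E
python3 - <<'E'
from h import *
c=capture("top"); cv2.imwrite("pics/c1.png",cv2.resize(c["color"][185:335,190:390,::-1],(800,600),interpolation=cv2.INTER_CUBIC))
c=capture("scene"); cv2.imwrite("pics/c2.png",cv2.resize(c["color"][180:330,225:475,::-1],(800,480),interpolation=cv2.INTER_CUBIC))
E
```

```text
(no output)
```

View pics/c1.png

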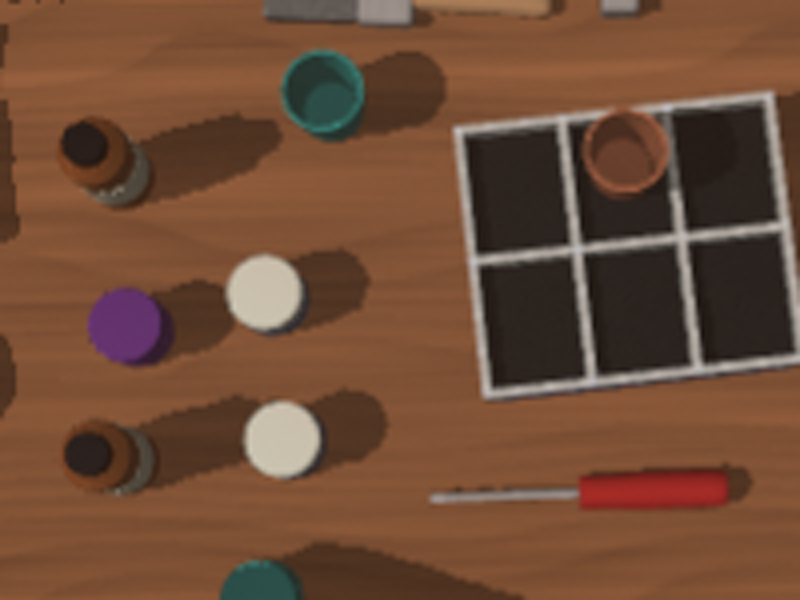

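View pics/c2.png

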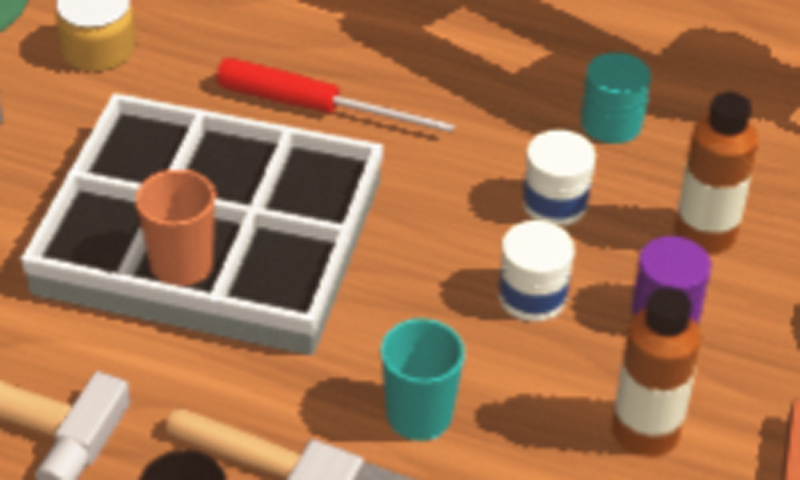

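The crop confirms it: the copper beaker sits in the back middle bay, with two bottles and two white jars (blue bands). The purple and turquoise jars stand beside them.

```bash
python3 - <<'E'
from h import *
a=capture("top"); b=capture("scene")
f=lambda p:(190+(p[0]+.5)/4-.5,185+(p[1]+.5)/4-.5); g=lambda p:(225+(p[0]+.5)/3.2-.5,180+(p[1]+.5)/3.2-.5)
P={"BL":((457,128),(315,330)),"BR":((772,95),(28,262)),"FR":((803,362),(117,97)),"FL":((487,396),(381,147)),
"beaker":((626,152),(177,197)),"botA":((85,144),(669,298)),"botB":((89,454),(730,105)),"jarA":((265,293),(538,243)),"jarB":((283,439),(560,152))}
for k,(p,q) in P.items():
    z=.04 if len(k)==2 else dict(beaker=.095,botA=.13,botB=.13,jarA=.055,jarB=.055)[k]
    print(k,np.round(tri([a,b],[f(p),g(q)]),4),"top@z",np.round(onz(a,[f(p)],z)[0,:2],4),"scene@z",np.round(onz(b,[g(q)],z)[0,:2],4))
E
python3 - <<'E'
from h import *
go(.425,-.2,.25,85)
go(.640,-.010,.25,85)
E
```

```text
BL [0.6664 0.1012 0.029 ] top@z [0.6653 0.0979] scene@z [0.6742 0.1079]
BR [ 0.6849 -0.1145  0.0329] top@z [ 0.6849 -0.1167] scene@z [ 0.6896 -0.1072]
FR [ 0.5025 -0.1311  0.0346] top@z [ 0.5026 -0.1316] scene@z [ 0.5075 -0.1267]
FL [0.4826 0.0824 0.0359] top@z [0.4832 0.0797] scene@z [0.4858 0.0864]
beaker [ 0.6367 -0.0127  0.091 ] top@z [ 0.6367 -0.014 ] scene@z [ 0.6398 -0.0091]
botA [0.6404 0.3336 0.1301] top@z [0.6409 0.3317] scene@z [0.6395 0.3354]
botB [0.4439 0.3288 0.1266] top@z [0.4442 0.3262] scene@z [0.4468 0.3309]
jarA [0.5525 0.2279 0.0536] top@z [0.5528 0.2261] scene@z [0.5532 0.2297]
jarB [0.4555 0.2158 0.0525] top@z [0.4558 0.214 ] scene@z [0.4575 0.2178]
t 1.7 pos [0.2    0.5921 0.2446] shift [-466.7 -678.5   -5.4] turn [ 0.     0.    -0.239] (13.7 deg) j6=-10
t 1.7 pos [0.2    0.5921 0.2446] shift [-609.6 -429.6   -5.4] turn [ 0.     0.    -0.239] (13.7 deg) j6=-10
```

```bash
sed -i 's/        o=np.round(Ro/        d=T.T@(np.array([x,y,z])-s["position"])*1000\n        o=np.round(Ro/' h.py
python3 -m jog '0 0 0 0 0 -0.105 87; 0 0 0 0 0 -0.105 87; 0 0 0 0 0 -0.105 87; 0 0 0 0 0 -0.104 87; -27 -46 0 0 0 0 87; -27 -46 0 0 0 0 87; -27 -46 0 0 0 0 87; -27 -46 0 0 0 0 87; -27 -46 0 0 0 0 87; -27 -46 0 0 0 0 87; -27 -46 0 0 0 0 87; -27 -46 0 0 0 0 87'
python3 -m jog '-27 -46 0 0 0 0 87; -27 -46 0 0 0 0 87; -27 -46 0 0 0 0 87; -27 -46 0 0 0 0 87; -27 -46 0 0 0 0 87; -27 -46 0 0 0 0 87; 0 0 0 0 0 0 87; 0 0 0 0 0 0 87'
python3 - <<'E'
from h import *
c=capture("wrist"); cv2.imwrite("pics/w1.png",c["color"][:,:,::-1])
print(-c["R"].T@c["t"]); print(np.round(proj(c,[[.637,-.012,.095],[.584,-.0155,.04]]),1))
for k in("beaker","warmer"): print(k,[(np.round(d["at"],4),d["conf"]) for d in place_of("wrist",k)])
go(.637,-.012,.081,95.3)
E
```

```text
time_s: 3.2
position: [0.4504, 0.2444, 0.2448]
tcp_rot: [[-0.996, -0.093, 0.001], [-0.093, 0.996, 0.0], [-0.001, 0.0, -1.0]]
force: [0.7, 0.3, -0.8]
opening: 1.003
grasp_force: 0.0
time_s: 4.2
position: [0.6356, -0.0137, 0.2441]
tcp_rot: [[-0.996, -0.093, -0.002], [-0.093, 0.996, 0.001], [0.002, 0.001, -1.0]]
force: [0.2, -0.5, -0.4]
opening: 1.003
grasp_force: 0.0
[ 0.56055555 -0.02040549  0.38351398]
[[321.9 231.5]
 [323.2 159.7]]
beaker [(array([8.434e-01, 8.830e-02, 7.000e-04]), 0.85), (array([ 0.6869,  0.1855, -0.0039]), 0.64), (array([ 0.6366, -0.0117,  0.0225]), 0.56)]
warmer [(array([ 0.5831, -0.0164,  0.0007]), 0.96)]
t 4.3 pos [ 0.6354 -0.0125  0.2446] shift [ -1.7   0.3 163.6] turn [ 0.    -0.001  0.002] (-0.1 deg) j6=-107
```

View pics/w1.png

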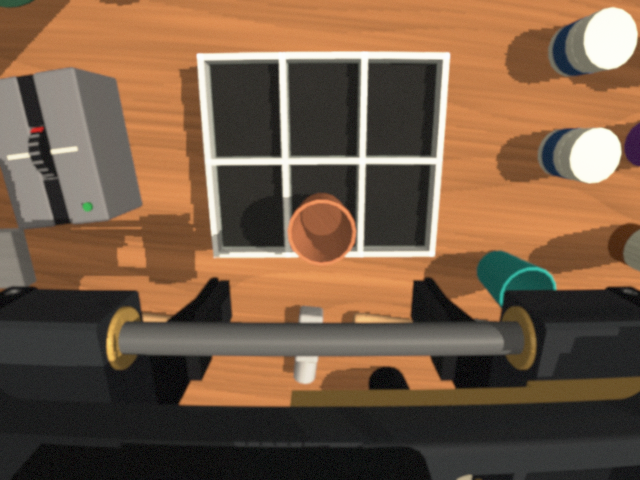

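Wrist view: the rim centre at (322,229) agrees with the prediction (322,231), and the warmer is aligned with the tool. Its corners are (199,54), (449,54), (436,256) and (214,257). I'll descend and grip the beaker.

```bash
python3 - <<'E'
from h import *
c=capture("wrist")
p=onz(c,[(199,54),(449,54),(436,256),(214,257)],.04); print(np.round(p,4),p.mean(0))
print(np.degrees(np.arctan2(-(p[1]-p[0])[0],(p[1]-p[0])[1])),np.degrees(np.arctan2(-(p[2]-p[3])[0],(p[2]-p[3])[1])))
print("rim",onz(c,[(322,229)],.095), "wheel",onz(c,[(40,152)],.08),"ticks",onz(c,[(10,157),(77,149)],.07))
E
python3 -m jog '-1.5 0 30 0 0 0 87; 0 0 30 0 0 0 87; 0 0 30 0 0 0 87; 0 0 30 0 0 0 87; 0 0 25 0 0 0 87; 0 0 18 0 0 0 87; 0 0 0 0 0 0 87; 0 0 0 0 0 0 40; 0 0 0 0 0 0 40; 0 0 0 0 0 0 40; 0 0 0 0 0 0 40; 0 0 0 0 0 0 40'
python3 -m jog '0 0 -10 0 0 0 40; 0 0 -20 0 0 0 40; 0 0 -20 0 0 0 40; 0 0 -20 0 0 0 40; 0 0 -20 0 0 0 40'
python3 - <<'E'
from h import *
go(.4065,-.337,.171,95.3)
E
```

```text
[[ 0.5039 -0.1298  0.04  ]
 [ 0.4833  0.0848  0.04  ]
 [ 0.6659  0.1052  0.04  ]
 [ 0.6875 -0.1128  0.04  ]] [ 0.58516099 -0.01314658  0.04      ]
5.463770918992083 5.66790028211988
rim [[ 0.63493474 -0.01102839  0.095     ]] wheel [[ 0.59467946 -0.25044883  0.08      ]] ticks [[ 0.60208481 -0.28673017  0.07      ]
 [ 0.59083894 -0.22419324  0.07      ]]
time_s: 5.9
position: [0.638, -0.0137, 0.082]
tcp_rot: [[-0.996, -0.093, 0.001], [-0.093, 0.996, 0.0], [-0.001, 0.0, -1.0]]
force: [0.5, 0.6, 2.9]
opening: 0.614
grasp_force: 29.7
time_s: 6.52
position: [0.6375, -0.0139, 0.1724]
tcp_rot: [[-0.996, -0.093, -0.0], [-0.093, 0.996, -0.0], [0.0, -0.0, -1.0]]
force: [-0.1, -0.3, -1.4]
opening: 0.615
grasp_force: 29.7
t 6.5 pos [ 0.6375 -0.0139  0.1724] shift [ 259.9 -300.4    1.4] turn [-0.    -0.     0.001] (-0.0 deg) j6=-107
```

```bash
python3 -m jog '32.5 -37.5 0 0 0 0 40; 32.5 -37.5 0 0 0 0 40; 32.5 -37.5 0 0 0 0 40; 32.5 -37.5 0 0 0 0 40; 32.5 -37.5 0 0 0 0 40; 32.5 -37.5 0 0 0 0 40; 32.5 -37.5 0 0 0 0 40; 32.5 -37.5 0 0 0 0 40; 0 0 20 0 0 0 40; 0 0 30 0 0 0 40; 0 0 30 0 0 0 40; 0 0 20 0 0 0 40'
python3 -m jog '0 0 6 0 0 0 40; 0 0 3 0 0 0 40; 0 0 1 0 0 0 40; 0 0 0 0 0 0 40; 0 0 0 0 0 0 40'
```

```text
time_s: 8.02
position: [0.4064, -0.3366, 0.0707]
tcp_rot: [[-0.996, -0.093, -0.001], [-0.093, 0.996, 0.001], [0.001, 0.001, -1.0]]
force: [0.4, 0.3, -0.9]
opening: 0.62
grasp_force: 29.7
time_s: 8.65
position: [0.407, -0.3369, 0.0621]
tcp_rot: [[-0.996, -0.093, 0.001], [-0.093, 0.996, -0.001], [-0.001, -0.001, -1.0]]
force: [0.8, -0.3, -0.7]
opening: 0.618
grasp_force: 29.7
```

```bash
python3 -m jog '0 0 1.5 0 0 0 40; 0 0 0 0 0 0 40; 0 0 0 0 0 0 40'; python3 -m jog '0 0 1 0 0 0 40; 0 0 0 0 0 0 40; 0 0 0 0 0 0 40'
```

```text
time_s: 9.02
position: [0.4069, -0.3367, 0.0601]
tcp_rot: [[-0.996, -0.093, 0.0], [-0.093, 0.996, -0.0], [-0.0, -0.0, -1.0]]
force: [-0.3, -0.3, -1.6]
opening: 0.617
grasp_force: 29.7
time_s: 9.4
position: [0.4069, -0.3366, 0.0599]
tcp_rot: [[-0.996, -0.093, 0.0], [-0.093, 0.996, -0.0], [-0.0, -0.0, -1.0]]
force: [-1.0, 0.5, 6.2]
opening: 0.618
grasp_force: 29.7
```

```bash
python3 -m jog '0 0 -0.5 0 0 0 87; 0 0 0 0 0 0 87; 0 0 0 0 0 0 87; 0 0 0 0 0 0 87; 0 0 -25 0 0 0 87; 0 0 -50 0 0 0 87; 0 0 -50 0 0 0 87; 0 0 -50 0 0 0 87; -21 46 0 0 0 0 87; -21 46 0 0 0 0 87; -21 46 0 0 0 0 87; -21 46 0 0 0 0 87'
python3 -m jog '-21 46 0 0 0 0 87; -21 46 0 0 0 0 87; -21 46 0 0 0 0 87; -21 46 0 0 0 0 87; -21 46 0 0 0 0 87; -21 46 0 0 0 0 87; -21 46 0 0 0 0 87; -21 46 0 0 0 0 87; -21 46 0 0 0 0 87; -21 46 0 0 0 0 87; 0 0 0 0 0 0 87; 0 0 0 0 0 0 87'
python3 - <<'E'
from h import *
c=capture("wrist"); cv2.imwrite("pics/w2.png",c["color"][:,:,::-1])
s=capture("top"); s=capture("scene")
for n in("top","scene"):
  for k in("beaker","mat"): print(n,k,[(np.round(d["at"],4),d["conf"]) for d in place_of(n,k)])
print(proj(c,[[.641,.3345,.13],[.641,.3345,.0]]))
go(.641,.3345,.091,95.3)
E
```

```text
time_s: 10.9
position: [0.4736, -0.1442, 0.2346]
tcp_rot: [[-0.996, -0.093, 0.0], [-0.093, 0.996, -0.0], [-0.0, -0.0, -1.0]]
force: [0.2, -0.4, 0.2]
opening: 1.003
grasp_force: 0.0
time_s: 12.4
position: [0.6389, 0.3315, 0.2337]
tcp_rot: [[-0.996, -0.094, -0.002], [-0.094, 0.996, -0.001], [0.002, -0.001, -1.0]]
force: [1.0, 0.4, 0.7]
opening: 1.001
grasp_force: 0.0
top beaker [(array([ 8.388e-01,  8.860e-02, -8.000e-04]), 0.87), (array([ 0.4072, -0.3351, -0.0022]), 0.56), (array([ 0.6855,  0.1935, -0.0023]), 0.55)]
top mat [(array([ 4.046e-01, -3.440e-01, -1.000e-04]), 0.94)]
scene beaker [(array([6.856e-01, 1.873e-01, 2.000e-04]), 0.93), (array([ 8.436e-01,  8.390e-02, -4.000e-04]), 0.89), (array([ 0.4053, -0.3332,  0.001 ]), 0.74)]
scene mat [(array([ 0.4026, -0.3378,  0.0031]), 0.76)]
[[324.36068427 249.5819291 ]
 [323.27235061 211.08629862]]
t 12.8 pos [0.6397 0.331  0.2349] shift [ -1.6   3.4 143.9] turn [ 0.     0.    -0.001] (0.0 deg) j6=-77
```

View pics/w2.png

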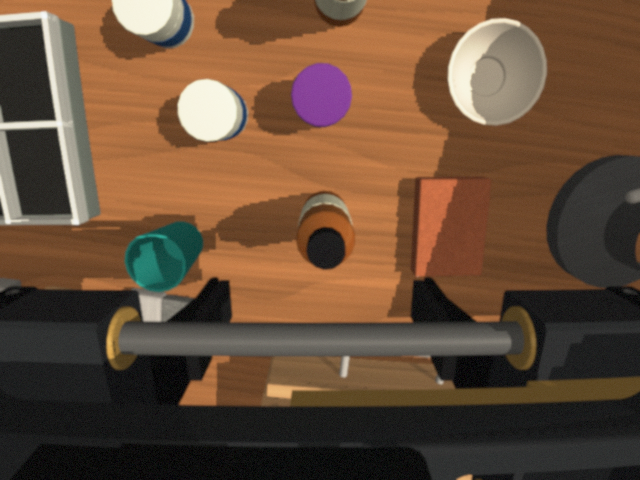

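The cap is at (326,248) against a predicted (324,250), and the beaker stands on the mat. Gripping the bottle.

```bash
python3 -m jog '-1.5 4.5 30 0 0 0 87; 0 0 30 0 0 0 87; 0 0 30 0 0 0 87; 0 0 30 0 0 0 87; 0 0 24 0 0 0 87; 0 0 0 0 0 0 87; 0 0 0 0 0 0 30; 0 0 0 0 0 0 30; 0 0 0 0 0 0 30; 0 0 0 0 0 0 30; 0 0 0 0 0 0 30; 0 0 0 0 0 0 30'
python3 -m jog '0 0 -5 0 0 0 30; 0 0 -15 0 0 0 30; 0 0 -30 0 0 0 30; 0 0 -30 0 0 0 30; 0 0 0 0 0 0 30'
python3 - <<'E'
from h import *
w=(.585,-.0145,np.radians(5.5))
for y in(-.071,.071): go(*bay(w,.045,y),.116,95.5)
E
```

```text
time_s: 14.25
position: [0.6409, 0.3364, 0.0908]
tcp_rot: [[-0.996, -0.093, 0.0], [-0.093, 0.996, -0.0], [-0.0, -0.0, -1.0]]
force: [-1.0, -0.6, 1.4]
opening: 0.52
grasp_force: 29.9
time_s: 14.88
position: [0.6429, 0.3374, 0.1747]
tcp_rot: [[-0.996, -0.093, 0.008], [-0.093, 0.996, 0.003], [-0.008, 0.002, -1.0]]
force: [0.4, -0.2, -0.5]
opening: 0.524
grasp_force: 29.9
t 14.9 pos [0.6429 0.3374 0.1747] shift [  46.4 -415.7   58.7] turn [ 0.002  0.008 -0.003] (0.2 deg) j6=-76
t 14.9 pos [0.6429 0.3374 0.1747] shift [  46.4 -273.7   58.7] turn [ 0.002  0.008 -0.003] (0.2 deg) j6=-76
```

```bash
python3 -m jog '0 0 -20 0 0 0 30; 10 -35 0 0 0 0 30; 8 -45 0 0 0 0 30; 5 -45 0 0 0 0 30; 5 -45 0 0 0 0 30; 5 -45 0 0 0 0 30; 5 -45 0 0 0 0 30; 3 -45 0 0 0 0 30; 3 -45 0 0 0 0 30; 2 -40 0 0 0 0 30; 0 -26 0 0 0 0 30; 0 0 0 0 0 0 30'
python3 - <<'E'
from h import *
c=capture("wrist"); cv2.imwrite("pics/w3.png",c["color"][:,:,::-1])
w=(.585,-.0145,np.radians(5.5))
go(*bay(w,.045,-.071),.116,95.5)
E
```

```text
time_s: 16.38
position: [0.6336, -0.084, 0.1903]
tcp_rot: [[-0.996, -0.09, -0.001], [-0.09, 0.996, 0.0], [0.001, 0.0, -1.0]]
force: [-0.1, 0.0, -0.9]
opening: 0.522
grasp_force: 29.9
t 16.4 pos [ 0.6332 -0.0824  0.1902] shift [-3.5  1.3 74.2] turn [ 0.001 -0.001 -0.005] (0.3 deg) j6=-113
```

View pics/w3.png

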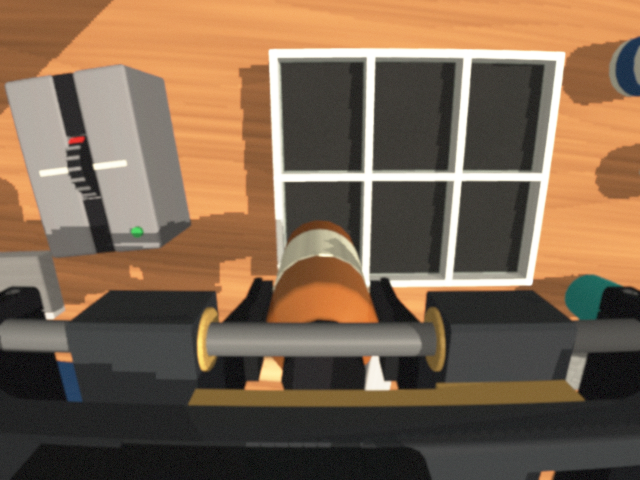

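The bottle is held upright over the back-right bay (bottle base near (320,230), bay x 285–360). Lowering gently.

```bash
python3 -m jog '-3 1 20 0 0 0 30; 0 0 25 0 0 0 30; 0 0 18 0 0 0 30; 0 0 5 0 0 0 30; 0 0 2 0 0 0 30; 0 0 2 0 0 0 30; 0 0 0 0 0 0 30; 0 0 0 0 0 0 30'
python3 -m jog '0 0 1 0 0 0 30; 0 0 0 0 0 0 30; 0 0 0 0 0 0 30'
python3 -m jog '0 0 1 0 0 0 30; 0 0 0 0 0 0 30; 0 0 0 0 0 0 30'
```

```text
time_s: 17.42
position: [0.6368, -0.0809, 0.1191]
tcp_rot: [[-0.996, -0.093, 0.001], [-0.093, 0.996, -0.0], [-0.001, -0.0, -1.0]]
force: [0.6, 0.0, -0.1]
opening: 0.518
grasp_force: 29.9
time_s: 17.8
position: [0.6365, -0.0807, 0.1176]
tcp_rot: [[-0.996, -0.093, 0.0], [-0.093, 0.996, -0.0], [-0.0, -0.0, -1.0]]
force: [-0.4, 0.4, -1.5]
opening: 0.517
grasp_force: 29.9
time_s: 18.18
position: [0.6365, -0.0807, 0.1165]
tcp_rot: [[-0.996, -0.093, -0.0], [-0.093, 0.996, 0.0], [0.0, 0.0, -1.0]]
force: [-0.4, -0.2, -1.1]
opening: 0.522
grasp_force: 29.9
```

```bash
python3 -m jog '0 0 1 0 0 0 30; 0 0 0 0 0 0 30; 0 0 0 0 0 0 30'
python3 -m jog '0 0 1 0 0 0 30; 0 0 0 0 0 0 30; 0 0 0 0 0 0 30'
```

```text
time_s: 18.55
position: [0.6367, -0.0807, 0.1158]
tcp_rot: [[-0.996, -0.093, 0.0], [-0.093, 0.996, -0.0], [-0.0, -0.0, -1.0]]
force: [0.2, -0.5, 1.1]
opening: 0.521
grasp_force: 29.9
time_s: 18.92
position: [0.637, -0.0808, 0.1157]
tcp_rot: [[-0.996, -0.093, 0.001], [-0.093, 0.996, -0.0], [-0.001, -0.0, -1.0]]
force: [-1.1, 0.6, 5.6]
opening: 0.52
grasp_force: 29.9
```

```bash
python3 -m jog '0 0 -0.5 0 0 0 87; 0 0 0 0 0 0 87; 0 0 0 0 0 0 87; 0 0 0 0 0 0 87; 0 0 -30 0 0 0 87; 0 0 -45 0 0 0 87; 0 0 -45 0 0 0 87; 17 47 0 0 0 0 87; 17 47 0 0 0 0 87; 17 47 0 0 0 0 87; 17 47 0 0 0 0 87; 17 47 0 0 0 0 87'
python3 -m jog '17 47 0 0 0 0 87; 17 47 0 0 0 0 87; 17 47 0 0 0 0 87; 17 47 0 0 0 0 87; 0 0 0 0 0 0 87; 0 0 0 0 0 0 87'
python3 - <<'E'
from h import *
c=capture("wrist"); cv2.imwrite("pics/w4.png",c["color"][:,:,::-1])
print(proj(c,[[.4445,.3295,.13],[.4445,.3295,.0]]))
for n in("wrist","top","scene"):
  capture(n); print(n,[(np.round(d["at"],4),round(d["conf"],2)) for d in place_of(n,"bottle0")])
go(.4445,.3295,.091,95.5)
E
```

```text
time_s: 20.42
position: [0.5292, 0.1467, 0.2351]
tcp_rot: [[-0.996, -0.093, 0.0], [-0.093, 0.996, 0.0], [-0.0, 0.0, -1.0]]
force: [-0.0, -0.1, -0.6]
opening: 1.0
grasp_force: 0.0
time_s: 21.18
position: [0.4449, 0.326, 0.235]
tcp_rot: [[-0.996, -0.094, 0.0], [-0.094, 0.996, -0.001], [-0.0, -0.001, -1.0]]
force: [-0.7, 0.7, 0.2]
opening: 1.006
grasp_force: 0.0
[[325.32872894 245.45562461]
 [323.8684987  208.11873176]]
wrist [(array([0.444 , 0.3308, 0.0033]), 0.8)]
top [(array([ 0.6386, -0.0806,  0.0237]), 0.86)]
scene [(array([ 0.4397,  0.3329, -0.0043]), 0.95), (array([ 0.6386, -0.0787,  0.0259]), 0.57), (array([0.7664, 0.1309, 0.0019]), 0.54), (array([ 0.4057, -0.3368,  0.001 ]), 0.41)]
t 21.5 pos [0.4453 0.3255 0.2351] shift [  0.4   4.1 144.1] turn [-0.    -0.    -0.004] (0.3 deg) j6=-71
```

View pics/w4.png

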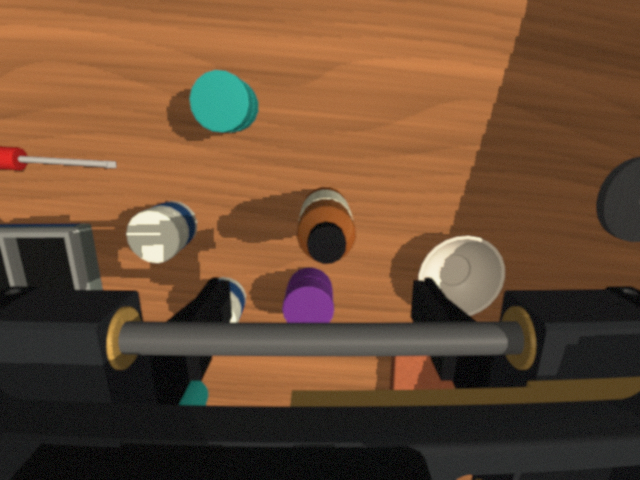

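Cap at (326,242), a bit toward the robot of the prediction. The first bottle stands in its bay (z 0.024). Gripping the second.

```bash
python3 -m jog '1.5 4.5 30 0 0 0 87; 0 0 30 0 0 0 87; 0 0 30 0 0 0 87; 0 0 30 0 0 0 87; 0 0 24 0 0 0 87; 0 0 0 0 0 0 87; 0 0 0 0 0 0 30; 0 0 0 0 0 0 30; 0 0 0 0 0 0 30; 0 0 0 0 0 0 30; 0 0 0 0 0 0 30; 0 0 0 0 0 0 30'
python3 -m jog '0 0 -5 0 0 0 30; 0 0 -20 0 0 0 30; 0 0 -40 0 0 0 30; 0 0 -40 0 0 0 30; -22 -41 0 0 0 0 30; -22 -41 0 0 0 0 30; -22 -41 0 0 0 0 30; -22 -41 0 0 0 0 30; -22 -41 0 0 0 0 30; -22 -41 0 0 0 0 30; -22 -41 0 0 0 0 30; 0 0 0 0 0 0 30'
python3 - <<'E'
from h import *
w=(.585,-.0145,np.radians(5.5)); capture("wrist")
go(*bay(w,.045,.071),.116,95.5)
E
```

```text
time_s: 23.02
position: [0.443, 0.3306, 0.0913]
tcp_rot: [[-0.996, -0.093, 0.0], [-0.093, 0.996, -0.0], [-0.0, -0.0, -1.0]]
force: [-0.4, -1.0, 2.5]
opening: 0.522
grasp_force: 30.0
time_s: 24.52
position: [0.625, 0.0559, 0.1958]
tcp_rot: [[-0.996, -0.089, 0.002], [-0.089, 0.996, -0.001], [-0.002, -0.001, -1.0]]
force: [-0.3, 0.5, -1.3]
opening: 0.519
grasp_force: 30.0
t 24.6 pos [0.6231 0.0578 0.1955] shift [-0.1  2.7 79.5] turn [ 0.001 -0.001 -0.006] (0.3 deg) j6=-100
```

```bash
python3 -m jog '0 3 20 0 0 0 30; 0 0 30 0 0 0 30; 0 0 18 0 0 0 30; 0 0 5 0 0 0 30; 0 0 3 0 0 0 30; 0 0 2 0 0 0 30; 0 0 0 0 0 0 30; 0 0 0 0 0 0 30'
python3 -m jog '0 0 1 0 0 0 30; 0 0 0 0 0 0 30; 0 0 0 0 0 0 30'
python3 -m jog '0 0 1 0 0 0 30; 0 0 0 0 0 0 30; 0 0 0 0 0 0 30'
```

```text
time_s: 25.58
position: [0.623, 0.0621, 0.1186]
tcp_rot: [[-0.996, -0.093, 0.001], [-0.093, 0.996, -0.0], [-0.001, -0.0, -1.0]]
force: [0.2, -0.5, -2.4]
opening: 0.518
grasp_force: 30.0
time_s: 25.95
position: [0.6227, 0.0621, 0.1171]
tcp_rot: [[-0.996, -0.093, -0.0], [-0.093, 0.996, 0.0], [0.0, 0.0, -1.0]]
force: [-0.7, -0.2, -1.4]
opening: 0.522
grasp_force: 30.0
time_s: 26.32
position: [0.6228, 0.0621, 0.1163]
tcp_rot: [[-0.996, -0.093, 0.0], [-0.093, 0.996, -0.0], [-0.0, -0.0, -1.0]]
force: [-1.0, -0.2, 0.7]
opening: 0.52
grasp_force: 30.0
```

```bash
python3 -m jog '0 0 1 0 0 0 30; 0 0 0 0 0 0 30'
python3 -m jog '0 0 -0.5 0 0 0 87; 0 0 0 0 0 0 87; 0 0 0 0 0 0 87; 0 0 0 0 0 0 87; 0 0 -30 0 0 0 87; 0 0 -45 0 0 0 87; 0 0 -45 0 0 0 87; 10 40 0 0 0 0 87; 10 40 0 0 0 0 87; 10 40 0 0 0 0 87; 0 0 0 0 0 0 87'
python3 - <<'E'
from h import *
for n in("top","scene","wrist"):
  c=capture(n); cv2.imwrite(f"pics/{n}5.png",c["color"][:,:,::-1])
  for k in("bottle0","jar0","beaker"):
    print(n,k,[(np.round(d["at"],4).tolist(),round(d["conf"],2),np.round(proj(c,d["at"])[0]).tolist()) for d in place_of(n,k)])
E
```

```text
time_s: 26.58
position: [0.623, 0.0621, 0.1163]
tcp_rot: [[-0.996, -0.093, 0.001], [-0.093, 0.996, -0.0], [-0.001, -0.0, -1.0]]
force: [-1.6, -0.4, 6.0]
opening: 0.517
grasp_force: 29.9
time_s: 27.95
position: [0.5801, 0.1814, 0.2355]
tcp_rot: [[-0.995, -0.097, -0.001], [-0.097, 0.995, 0.0], [0.001, 0.001, -1.0]]
force: [-0.1, -0.7, 0.1]
opening: 1.001
grasp_force: 0.0
top bottle0 [([0.6224, 0.0594, 0.0267], 0.81, [318.0, 233.0]), ([0.6369, -0.0817, 0.025], 0.72, [370.0, 227.0]), ([0.5873, -0.014, -0.0025], 0.56, [345.0, 247.0])]
top jar0 [([0.4203, -0.193, 0.0042], 0.62, [412.0, 306.0]), ([0.7657, 0.1309, 0.0031], 0.57, [292.0, 184.0]), ([0.5502, 0.229, -0.0013], 0.51, [257.0, 261.0])]
top beaker [([0.4073, -0.3327, 0.0016], 0.64, [463.0, 310.0]), ([0.841, 0.0887, 0.0007], 0.55, [307.0, 159.0])]
scene bottle0 [([0.6388, -0.0777, 0.027], 0.86, [256.0, 254.0]), ([0.6199, 0.0653, 0.0217], 0.6, [315.0, 266.0]), ([0.4053, -0.334, 0.0018], 0.41, [212.0, 179.0])]
scene jar0 [([0.5278, 0.3224, 0.0008], 0.77, [433.0, 275.0]), ([0.3491, 0.2325, -0.0009], 0.69, [415.0, 217.0]), ([0.4751, 0.1718, 0.0019], 0.63, [378.0, 243.0]), ([0.5508, 0.2311, -0.0052], 0.63, [392.0, 273.0])]
scene beaker [([0.6855, 0.1881, -0.0028], 0.92, [355.0, 309.0]), ([0.4037, -0.3363, 0.0038], 0.62, [211.0, 178.0]), ([0.8461, 0.0877, 0.0], 0.57, [283.0, 352.0])]
wrist bottle0 [([0.638, -0.0816, 0.0224], 0.86, [64.0, 244.0]), ([0.6223, 0.0668, 0.0288], 0.68, [204.0, 244.0])]
wrist jar0 [([0.5538, 0.2301, -0.0016], 0.95, [374.0, 185.0]), ([0.5319, 0.3225, 0.0009], 0.82, [467.0, 173.0]), ([0.4716, 0.172, -0.0009], 0.65, [325.0, 95.0])]
wrist beaker [([0.8452, 0.0865, 0.0], 0.87, [228.0, 410.0]), ([0.7674, 0.139, -0.0017], 0.64, [273.0, 359.0]), ([0.6898, 0.185, -0.0034], 0.6, [318.0, 302.0]), ([0.6358, -0.0839, 0.0247], 0.6, [60.0, 242.0])]
```

View pics/scene5.png

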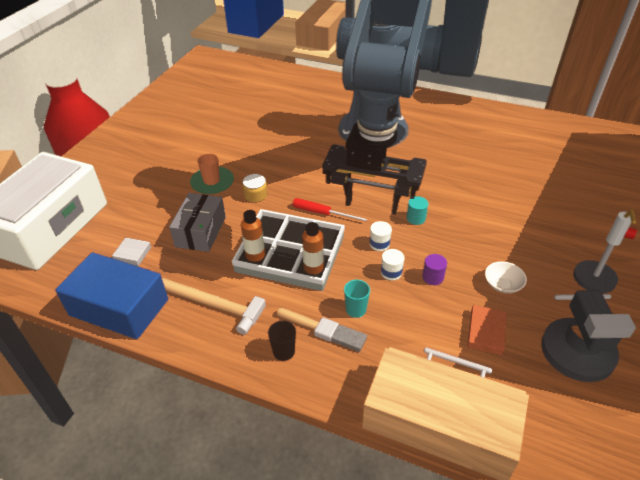

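View pics/wrist5.png

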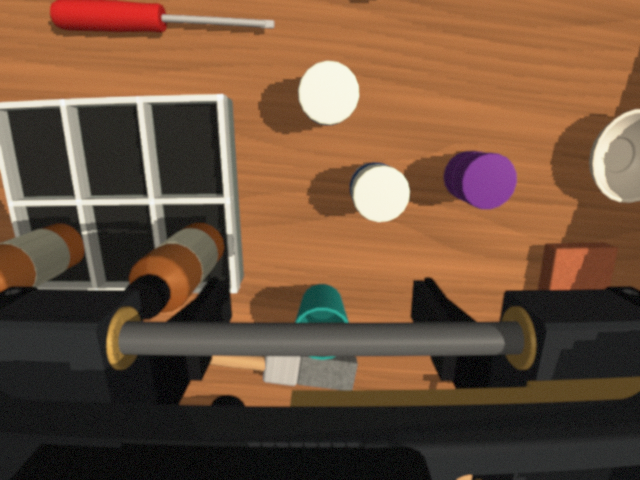

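Scene and wrist views: both bottles stand in the back row and the beaker is on the mat. One jar has been knocked to wrist (329,92) and the other is at (381,193). Purple (480,180) and the turquoise one are to be left alone. Re-measuring both jars.

```bash
python3 - <<'E'
from h import *
c=capture("wrist"); b=capture("scene")
print(np.round(onz(c,[(329,92),(381,193)],.055),4))
print("scene",np.round(onz(b,[(381,229),(393,257)],.055),4))
print("tri",tri([c,b],[(329,92),(381,229)]),tri([c,b],[(381,193),(393,257)]))
print("tip",onz(c,[(272,23)],.01))
go(.472,.172,.20,95.5); go(.553,.2285,.20,95.5)
E
```

```text
[[0.4742 0.1756 0.055 ]
 [0.5525 0.2288 0.055 ]]
scene [[0.4796 0.1784 0.055 ]
 [0.5572 0.2314 0.055 ]]
tri [0.47340772 0.17623564 0.04871719] [0.5530219  0.23009631 0.05033186]
tip [[0.41549531 0.11966661 0.01      ]]
t 28.6 pos [0.5817 0.1787 0.2355] shift [109.8   3.9  35.5] turn [-0.    -0.    -0.003] (0.2 deg) j6=-89
t 28.6 pos [0.5817 0.1787 0.2355] shift [23.7 52.4 35.5] turn [-0.    -0.    -0.003] (0.2 deg) j6=-89
```

```bash
python3 -m jog '12 26 30 0 0 0 87; 12 26.5 30 0 0 0 87; 0 0 30 0 0 0 87; 0 0 30 0 0 0 87; 0 0 30 0 0 0 87; 0 0 25 0 0 0 87; 0 0 17 0 0 0 87; 0 0 0 0 0 0 87; 0 0 0 0 0 0 35; 0 0 0 0 0 0 35; 0 0 0 0 0 0 35; 0 0 0 0 0 0 35'
python3 -m jog '0 0 0 0 0 0 35; 0 0 -10 0 0 0 35; 0 0 -30 0 0 0 35; 0 0 -50 0 0 0 35; 0 0 -50 0 0 0 35; 0 0 0 0 0 0 35'
python3 - <<'E'
from h import *
w=(.585,-.0145,np.radians(5.5))
go(*bay(w,-.045,-.071),.068,95.5)
E
```

```text
time_s: 30.15
position: [0.5531, 0.2289, 0.0441]
tcp_rot: [[-0.996, -0.093, 0.001], [-0.093, 0.996, 0.0], [-0.001, 0.0, -1.0]]
force: [-0.1, -0.4, -0.4]
opening: 0.633
grasp_force: 0.0
time_s: 30.9
position: [0.5557, 0.2296, 0.1885]
tcp_rot: [[-0.996, -0.093, 0.01], [-0.093, 0.996, 0.002], [-0.01, 0.001, -1.0]]
force: [0.5, 0.0, -1.9]
opening: 0.559
grasp_force: 30.0
t 30.9 pos [0.5557 0.2296 0.1885] shift [  39.3 -316.8  120.5] turn [ 0.001  0.01  -0.003] (0.1 deg) j6=-84
```

```bash
python3 -m jog '5 -45 0 0 0 0 35; 5 -45 0 0 0 0 35; 5 -45 0 0 0 0 35; 6 -45 0 0 0 0 35; 6 -45 0 0 0 0 35; 5 -45 0 0 0 0 35; 5 -46 0 0 0 0 35; 0 0 30 0 0 0 35; 0 0 40 0 0 0 35; 0 0 30 0 0 0 35; 0 0 10 0 0 0 35; 0 0 0 0 0 0 35'
python3 -m jog '0 0 2 0 0 0 35; 0 0 0 0 0 0 35; 0 0 0 0 0 0 35'
```

```text
time_s: 32.4
position: [0.5448, -0.0889, 0.0728]
tcp_rot: [[-0.996, -0.093, -0.002], [-0.093, 0.996, 0.001], [0.002, 0.001, -1.0]]
force: [-0.7, -0.9, -1.3]
opening: 0.56
grasp_force: 30.0
time_s: 32.78
position: [0.5459, -0.0893, 0.0724]
tcp_rot: [[-0.996, -0.093, 0.001], [-0.093, 0.996, -0.001], [-0.001, -0.001, -1.0]]
force: [0.5, -1.4, -1.2]
opening: 0.563
grasp_force: 30.0
```

```bash
for i in 1; do python3 -m jog '0 0 2 0 0 0 35; 0 0 0 0 0 0 35; 0 0 0 0 0 0 35'; done
python3 -m jog '0 0 1 0 0 0 35; 0 0 0 0 0 0 35; 0 0 0 0 0 0 35'
python3 -m jog '0 0 1 0 0 0 35; 0 0 0 0 0 0 35; 0 0 0 0 0 0 35'
```

```text
time_s: 33.15
position: [0.5454, -0.0892, 0.0695]
tcp_rot: [[-0.996, -0.093, -0.0], [-0.093, 0.996, 0.0], [0.0, 0.0, -1.0]]
force: [-0.8, -0.2, -1.0]
opening: 0.557
grasp_force: 30.0
time_s: 33.52
position: [0.5455, -0.0892, 0.0688]
tcp_rot: [[-0.996, -0.093, 0.0], [-0.093, 0.996, -0.0], [-0.0, -0.0, -1.0]]
force: [-1.2, 0.4, 3.7]
opening: 0.559
grasp_force: 30.0
time_s: 33.9
position: [0.5455, -0.0892, 0.0688]
tcp_rot: [[-0.996, -0.093, 0.001], [-0.093, 0.996, -0.0], [-0.001, -0.0, -1.0]]
force: [-2.6, -0.3, 9.9]
opening: 0.564
grasp_force: 30.0
```

```bash
python3 -m jog '0 0 -1 0 0 0 87; 0 0 0 0 0 0 87; 0 0 0 0 0 0 87; 0 0 0 0 0 0 87; 0 0 -30 0 0 0 87; 0 0 -45 0 0 0 87; 0 0 -45 0 0 0 87; 0 0 -45 0 0 0 87; 7.6 45 0 0 0 0 87; 7.6 45 0 0 0 0 87; 7.6 45 0 0 0 0 87; 7.6 45 0 0 0 0 87'
python3 -m jog '7.6 45 0 0 0 0 87; 7.6 45 0 0 0 0 87; 0 0 0 0 0 0 87; 0 0 0 0 0 0 87'
python3 - <<'E'
from h import *
c=capture("wrist"); cv2.imwrite("pics/w6.png",c["color"][:,:,::-1])
print(proj(c,[[.474,.176,.055]]))
for n in("wrist","top","scene"):
  capture(n); print(n,[(np.round(d["at"],4).tolist(),round(d["conf"],2)) for d in place_of(n,"jar0")])
go(.474,.1755,.043,95.5)
E
```

```text
time_s: 35.4
position: [0.4978, 0.0884, 0.2335]
tcp_rot: [[-0.996, -0.093, 0.0], [-0.093, 0.996, 0.0], [-0.0, 0.0, -1.0]]
force: [0.0, 0.5, 1.0]
opening: 0.998
grasp_force: 0.0
time_s: 35.9
position: [0.4749, 0.1752, 0.2335]
tcp_rot: [[-0.996, -0.094, 0.0], [-0.094, 0.996, -0.001], [-0.0, -0.001, -1.0]]
force: [0.6, 0.3, 0.1]
opening: 0.999
grasp_force: 0.0
[[321.36907098 219.94408039]]
wrist [([0.4683, 0.1771, -0.0028], 0.94), ([0.5475, -0.0893, 0.0251], 0.87), ([0.3533, 0.2315, 0.0043], 0.83), ([0.5357, 0.3217, -0.0032], 0.61)]
top [([0.54, -0.0882, 0.0243], 0.64), ([0.5323, 0.3185, 0.0022], 0.5)]
scene [([0.5319, 0.3242, 0.0007], 0.95), ([0.3485, 0.2339, -0.0003], 0.89), ([0.4771, 0.1699, -0.0004], 0.58), ([0.4188, 0.0193, 0.001], 0.57), ([0.5457, -0.0865, 0.0214], 0.56)]
t 36.2 pos [0.4752 0.1746 0.2335] shift [  1.1   1.  190.5] turn [-0.    -0.    -0.004] (0.2 deg) j6=-88
```

View pics/w6.png

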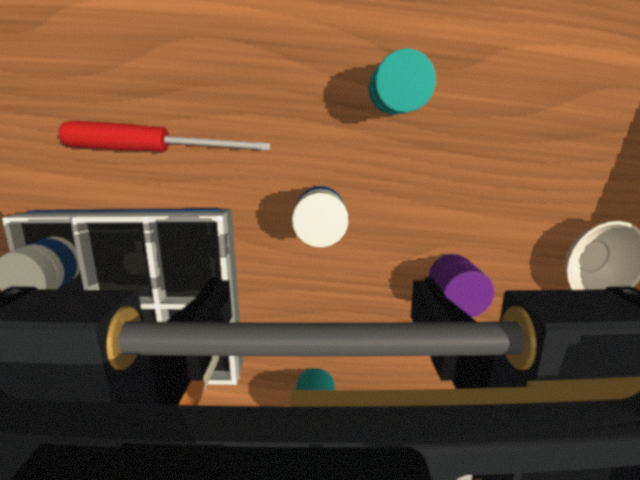

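Jar at (321,217) against a predicted (321,220), so it is about 2 mm nearer the robot. The first jar is in its bay. Picking the second.

```bash
python3 -m jog '3 1 30 0 0 0 87; 0 0 40 0 0 0 87; 0 0 40 0 0 0 87; 0 0 35 0 0 0 87; 0 0 28 0 0 0 87; 0 0 17 0 0 0 87; 0 0 0 0 0 0 87; 0 0 0 0 0 0 35; 0 0 0 0 0 0 35; 0 0 0 0 0 0 35; 0 0 0 0 0 0 35; 0 0 0 0 0 0 35'
python3 -m jog '0 0 0 0 0 0 35; 0 0 -10 0 0 0 35; 0 0 -30 0 0 0 35; 0 0 -50 0 0 0 35; 0 0 -50 0 0 0 35; -16 -43 0 0 0 0 35; -16 -43 0 0 0 0 35; -17 -43 0 0 0 0 35; 0 0 0 0 0 0 35; 0 0 0 0 0 0 35'
python3 - <<'E'
from h import *
w=(.585,-.0145,np.radians(5.5)); capture("wrist")
go(*bay(w,-.045,.071),.069,95.5)
E
```

```text
time_s: 37.75
position: [0.4719, 0.1761, 0.0439]
tcp_rot: [[-0.996, -0.093, 0.001], [-0.093, 0.996, -0.0], [-0.001, -0.0, -1.0]]
force: [0.1, -1.3, 2.4]
opening: 0.56
grasp_force: 30.0
time_s: 39.0
position: [0.5316, 0.0525, 0.1834]
tcp_rot: [[-0.996, -0.092, -0.002], [-0.092, 0.996, 0.001], [0.002, 0.001, -1.0]]
force: [-0.1, -0.2, -1.2]
opening: 0.565
grasp_force: 30.0
t 39.0 pos [0.5314 0.053  0.1833] shift [ -1.9  -1.3 114.3] turn [ 0.001 -0.002 -0.002] (0.1 deg) j6=-102
```

```bash
python3 -m jog '-1 -1 30 0 0 0 35; 0 0 40 0 0 0 35; 0 0 30 0 0 0 35; 0 0 9 0 0 0 35; 0 0 3 0 0 0 35; 0 0 0 0 0 0 35; 0 0 0 0 0 0 35'
python3 -m jog '0 0 1 0 0 0 35; 0 0 0 0 0 0 35; 0 0 0 0 0 0 35'
python3 -m jog '0 0 1 0 0 0 35; 0 0 0 0 0 0 35; 0 0 0 0 0 0 35'
```

```text
time_s: 39.92
position: [0.5344, 0.0513, 0.0726]
tcp_rot: [[-0.996, -0.093, 0.002], [-0.093, 0.996, -0.0], [-0.002, -0.0, -1.0]]
force: [-0.6, -0.2, -1.3]
opening: 0.56
grasp_force: 30.0
time_s: 40.3
position: [0.5337, 0.0512, 0.0707]
tcp_rot: [[-0.996, -0.093, 0.0], [-0.093, 0.996, -0.0], [-0.0, -0.0, -1.0]]
force: [-0.2, -0.5, -0.9]
opening: 0.561
grasp_force: 30.0
time_s: 40.67
position: [0.5337, 0.0513, 0.0695]
tcp_rot: [[-0.996, -0.093, -0.0], [-0.093, 0.996, 0.0], [0.0, 0.0, -1.0]]
force: [0.2, 0.6, -1.2]
opening: 0.561
grasp_force: 30.0
```

```bash
python3 -m jog '0 0 1 0 0 0 35; 0 0 0.5 0 0 0 35; 0 0 0 0 0 0 35'
python3 -m jog '0 0 -0.5 0 0 0 87; 0 0 0 0 0 0 87; 0 0 0 0 0 0 87; 0 0 0 0 0 0 87; 0 0 -30 0 0 0 87; 0 0 -45 0 0 0 87; 0 0 -45 0 0 0 87; 0 0 -45 0 0 0 87; -4 -44 0 0 0 0 87; -4 -44 0 0 0 0 0; -4 -44 0 0 0 0 0; -4 -44 0 0 0 0 0'
python3 -m jog '-5 -44 0 0 0 0 0; -5 -44 0 0 0 0 0; -4 -47 0 0 0 0 0; 0 0 0 0 0 0 0; 0 0 0 0 0 0 0; 0 0 0 0 0 0 0'
python3 - <<'E'
from h import *
for n in("wrist","top","scene"):
  c=capture(n)
  for k in("jar0","bottle0","wheel_top","console"): print(n,k,[(np.round(d["at"],4).tolist(),round(d["conf"],2)) for d in place_of(n,k)])
  if n=="wrist": cv2.imwrite("pics/w7.png",c["color"][:,:,::-1]); print(proj(c,[[.594,-.2555,.08]]))
go(.594,-.2555,.15,100)
E
```

```text
time_s: 41.05
position: [0.5337, 0.0513, 0.0689]
tcp_rot: [[-0.996, -0.093, 0.0], [-0.093, 0.996, -0.0], [-0.0, -0.0, -1.0]]
force: [-2.6, -0.0, 5.5]
opening: 0.56
grasp_force: 30.0
time_s: 42.55
position: [0.5659, -0.1237, 0.2335]
tcp_rot: [[-0.996, -0.093, -0.0], [-0.093, 0.996, 0.0], [0.0, 0.0, -1.0]]
force: [1.4, -0.7, -0.5]
opening: 0.744
grasp_force: 0.0
time_s: 43.3
position: [0.5921, -0.254, 0.2334]
tcp_rot: [[-0.996, -0.094, -0.001], [-0.094, 0.996, 0.001], [0.001, 0.001, -1.0]]
force: [0.1, 1.3, 0.1]
opening: 0.063
grasp_force: 0.0
wrist jar0 [([0.5467, -0.0866, 0.0225], 0.72), ([0.5314, 0.051, 0.0256], 0.61)]
wrist bottle0 [([0.6381, -0.0817, 0.0255], 0.98), ([0.6257, 0.0657, 0.0284], 0.8), ([0.5926, -0.2575, 0.0742], 0.73)]
wrist wheel_top [([0.5915, -0.2568, 0.08], 0.91)]
wrist console [([0.5951, -0.2584, -0.0027], 0.56)]
[[318.05882311 230.23169068]]
top jar0 [([0.5347, 0.3197, 0.0034], 0.75), ([0.5359, 0.0529, 0.0247], 0.71), ([0.5416, -0.0863, 0.0287], 0.65), ([0.3512, 0.235, -0.0028], 0.63)]
top bottle0 [([0.6395, -0.0813, 0.0249], 0.67), ([0.6226, 0.0608, 0.0282], 0.64)]
top wheel_top [([0.5919, -0.2591, 0.0867], 0.69), ([0.6445, 0.4635, -0.0014], 0.4)]
top console [([0.5939, -0.2538, 0.0011], 0.59)]
scene jar0 [([0.3484, 0.2346, 0.0005], 0.89), ([0.5296, 0.3256, -0.0003], 0.87), ([0.5381, 0.0477, 0.0242], 0.68), ([0.5474, -0.0857, 0.0192], 0.63)]
scene bottle0 [([0.6402, -0.0753, 0.0275], 0.94), ([0.623, 0.0629, 0.0202], 0.72)]
scene wheel_top [([0.593, -0.2551, 0.0801], 0.66)]
scene console [([0.5947, -0.2585, 0.0017], 0.81)]
t 44.0 pos [ 0.5925 -0.2556  0.2335] shift [-1.5 -0.2 83.5] turn [ 0.    -0.    -0.081] (4.7 deg) j6=-129
```

View pics/w7.png

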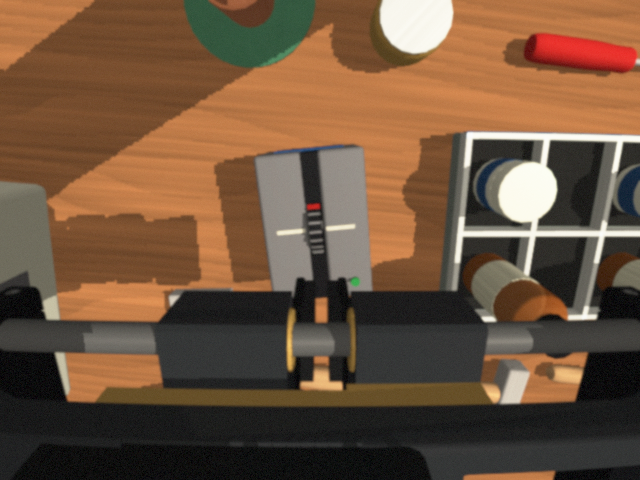

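Wrist view: jars and bottles are all in the warmer. The ticks' midpoint is at (316,230) and the red mark at (313,207), on the robot side. Measuring those.

```bash
cat > mark.py <<'E'
from h import *
c=capture("wrist"); im=c["color"].astype(int)
ctr=np.array([.593,-.2558,.056]); a=np.radians(10); u=np.array([np.cos(a),np.sin(a),0])
m=(im[...,0]>130)&(im[...,1]<70)&(im[...,2]<70)
p=proj(c,[ctr+[0,0,.024]])[0]; ys,xs=np.nonzero(m); k=(abs(xs-p[0])<30)&(abs(ys-p[1])<60); xs,ys=xs[k],ys[k]
print("red px",len(xs),xs.mean() if len(xs) else "",(ys.min(),ys.max(),ys.mean()) if len(xs) else "")
if len(xs):
    th=np.linspace(-1.6,.9,251); q=proj(c,[ctr+.024*(np.sin(t)*u+np.cos(t)*np.array([0,0,1])) for t in th])
    for v in (ys.min()-.5,ys.max()+.5,ys.mean()): print("angle",round(th[np.argmin(abs(q[:,1]-v))],2))
E
python3 mark.py; python3 - <<'E'
from h import *
c=capture("wrist"); print(onz(c,[(277,233),(355,227),(316,230)],.07), onz(c,[(316,230)],.08))
E
```

```text
red px 62 315.06451612903226 (np.int64(203), np.int64(208), np.float64(205.80645161290323))
angle -0.97
angle -0.71
angle -0.82
[[ 0.6028213  -0.29151748  0.07      ]
 [ 0.591471   -0.226209    0.07      ]
 [ 0.5971377  -0.25878108  0.07      ]] [[ 0.59449875 -0.2588964   0.08      ]]
```

```bash
sed -i 's/\.593,-\.2558,\.056/.5955,-.2575,.056/' mark.py
python3 -m jog '0 0 0 0 0 -0.08 0; 5.4 -2.4 0 0 0 0 0; 0 0 40 0 0 0 0; 0 0 40 0 0 0 0; 0 0 40 0 0 0 0; 0 0 6 0 0 0 0; 0 0 0 0 0 0 0; 0 0 0 0 0 0 0'
python3 -m jog '0 0 4 0 0 0 0; 0 0 2 0 0 0 0; 0 0 0 0 0 0 0; 0 0 0 0 0 0 0'
python3 -m jog '0 0 1 0 0 0 0; 0 0 0 0 0 0 0; 0 0 0 0 0 0 0'
```

```text
time_s: 45.15
position: [0.5887, -0.2597, 0.1095]
tcp_rot: [[-0.985, -0.172, 0.003], [-0.172, 0.985, -0.002], [-0.003, -0.003, -1.0]]
force: [0.1, -0.5, 0.1]
opening: 0.008
grasp_force: 0.0
time_s: 45.65
position: [0.5878, -0.259, 0.1019]
tcp_rot: [[-0.985, -0.172, 0.001], [-0.172, 0.985, -0.0], [-0.001, -0.001, -1.0]]
force: [-0.4, 0.5, 0.8]
opening: 0.009
grasp_force: 0.6
time_s: 46.02
position: [0.5878, -0.259, 0.1008]
tcp_rot: [[-0.985, -0.172, 0.001], [-0.172, 0.985, -0.0], [-0.001, -0.001, -1.0]]
force: [0.2, -0.4, 3.0]
opening: 0.009
grasp_force: 1.2
```

Contact. Press another 1 mm, roll 16 mm forward, then lift and look.

```bash
python3 -m jog '0 0 1 0 0 0 0; -4 0 0 0 0 0 0; -4 0 0 0 0 0 0; -4 0 0 0 0 0 0; -4 0 0 0 0 0 0; 0 0 0 0 0 0 0; 0 0 0 0 0 0 0'
python3 -m jog '0 0 -8 0 0 0 0; 0 0 -42 0 0 0 0; 0 0 -42 0 0 0 0; 0 0 -42 0 0 0 0; 0 0 0 0 0 0 0; 0 0 0 0 0 0 0'
python3 mark.py; python3 -c "
from h import *
go(.5876,-.259,.104,100)"
```

```text
time_s: 46.9
position: [0.6038, -0.256, 0.0996]
tcp_rot: [[-0.985, -0.172, 0.001], [-0.172, 0.985, -0.0], [-0.001, -0.0, -1.0]]
force: [0.3, 0.4, 3.7]
opening: 0.006
grasp_force: 1.9
time_s: 47.65
position: [0.6023, -0.2555, 0.2327]
tcp_rot: [[-0.985, -0.172, -0.002], [-0.172, 0.985, 0.001], [0.002, 0.002, -1.0]]
force: [0.0, -0.5, -1.0]
opening: 0.005
grasp_force: 0.0
red px 96 318.0625 (np.int64(208), np.int64(215), np.float64(211.28125))
angle -0.43
angle -0.16
angle -0.3
t 47.7 pos [ 0.602  -0.2553  0.2319] shift [ 14.9  -1.1 127.9] turn [ 0.003 -0.003 -0.001] (0.1 deg) j6=-133
```

Rolled about 0.65 rad and about 0.3 remains, so a second stroke of 7.5 mm.

```bash
python3 -m jog '11 -1 40 0 0 0 0; 0 0 40 0 0 0 0; 0 0 40 0 0 0 0; 0 0 8 0 0 0 0; 0 0 4 0 0 0 0; 0 0 0 0 0 0 0'
python3 -m jog '0 0 2 0 0 0 0; -4 0 0 0 0 0 0; -3.5 0 0 0 0 0 0; 0 0 0 0 0 0 0; 0 0 0 0 0 0 0'
python3 -m jog '0 0 -8 0 0 0 0; 0 0 -42 0 0 0 0; 0 0 -42 0 0 0 0; 0 0 -42 0 0 0 0; 0 0 0 0 0 0 0; 0 0 0 0 0 0 0'
python3 mark.py; python3 - <<'E'
from h import *
c=capture("wrist"); w=cv2.resize(c["color"][140:290,220:420,::-1],(800,600),interpolation=cv2.INTER_CUBIC); cv2.imwrite("pics/w8.png",w)
E
```

```text
time_s: 48.45
position: [0.5933, -0.2593, 0.1026]
tcp_rot: [[-0.985, -0.173, 0.001], [-0.173, 0.985, -0.001], [-0.001, -0.001, -1.0]]
force: [-0.8, -0.7, 0.7]
opening: 0.006
grasp_force: 0.0
time_s: 49.08
position: [0.6009, -0.2582, 0.1001]
tcp_rot: [[-0.985, -0.173, 0.002], [-0.173, 0.985, -0.002], [-0.002, -0.002, -1.0]]
force: [1.5, -1.1, 3.9]
opening: 0.001
grasp_force: 1.6
time_s: 49.82
position: [0.599, -0.2568, 0.2326]
tcp_rot: [[-0.985, -0.172, -0.002], [-0.172, 0.985, 0.002], [0.002, 0.002, -1.0]]
force: [-0.3, 0.7, -0.7]
opening: 0.005
grasp_force: 0.0
red px 91 319.7032967032967 (np.int64(224), np.int64(230), np.float64(227.03296703296704))
angle -0.03
angle 0.23
angle 0.1
```

View pics/w8.png

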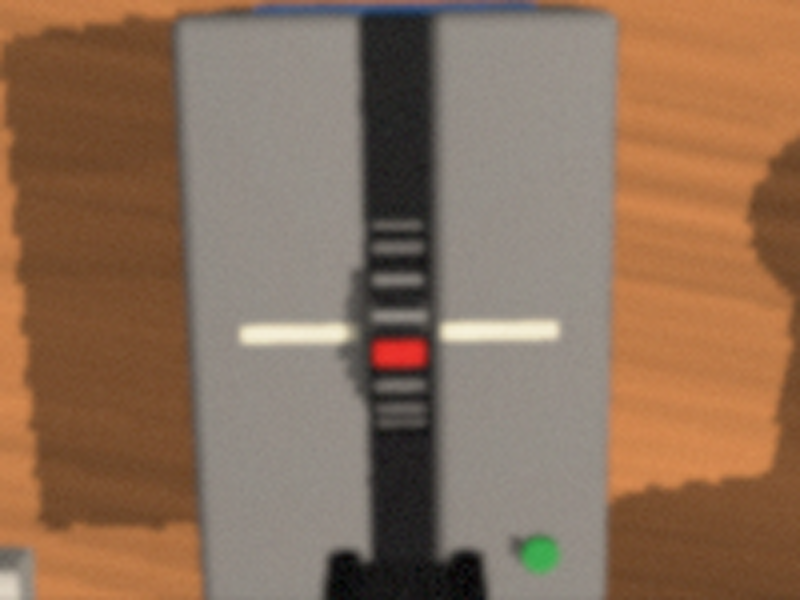

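The mark at crop y 353 is slightly past the ticks at 331. Allowing for parallax that is about +0.1 rad. I'll check it from straight above.

```bash
python3 -m jog '-35 0 0 0 0 0 0; -35 0 0 0 0 0 0; 0 0 0 0 0 0 0; 0 0 0 0 0 0 0'; python3 mark.py; python3 - <<'E'
from h import *
c=capture("wrist"); im=c["color"].astype(int); p=proj(c,[[.5955,-.2575,.07]])[0].astype(int); print(p)
s=im[p[1]-40:p[1]+40,p[0]-60:p[0]+60]; m=s.min(2)>185; n,l,st,ce=cv2.connectedComponentsWithStats(m.astype(np.uint8))
t=[ce[i]+[p[0]-60,p[1]-40] for i in range(1,n) if st[i,4]>40]; print(t,[st[i,4] for i in range(1,n)])
r=(s[...,0]>130)&(s[...,1]<70)&(s[...,2]<70); ys,xs=np.nonzero(r); red=np.array([xs.mean()+p[0]-60,ys.mean()+p[1]-40])
print("red",red,"at .08",onz(c,[red],.08),"ticks mid",onz(c,[np.mean(t,0)],.07), "per",onz(c,t,.07))
E
```

```text
time_s: 50.42
position: [0.6678, -0.2451, 0.2317]
tcp_rot: [[-0.985, -0.173, -0.004], [-0.173, 0.985, 0.002], [0.003, 0.002, -1.0]]
force: [0.0, 0.5, 0.1]
opening: 0.004
grasp_force: 0.0
red px 116 320.0 (np.int64(136), np.int64(143), np.float64(139.5))
angle -0.01
angle 0.24
angle 0.11
[320 135]
[array([347.18881119, 136.01398601]), array([291.66929134, 136.93700787])] [np.int32(143), np.int32(127)]
red [320.24074074 139.61111111] at .08 [[ 0.59820354 -0.25726382  0.08      ]] ticks mid [[ 0.59609503 -0.25827175  0.07      ]] per [[ 0.59195689 -0.23675682  0.07      ]
 [ 0.60018125 -0.27980271  0.07      ]]
```

The mark is 2.3 mm past the top, about +0.09 rad and well inside 0.22. The nets have already confirmed the beaker, bottles and jars in place. Handing in.

```bash
python3 -c "
from rig import *
print(hand_in())"
```

```text
the job is handed in; nothing more can be done
None
```

The job is handed in and no verdict came back: by my last camera checks the beaker is on the mat, both bottles are in the back row, both white jars are in the front row, and the wheel mark is about 0.09 rad past the top.

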